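# Refit the repaired control boards in their housings

### The job

Put the three repaired control boards, the ones that still carry a tall part (transformer, heat sink or capacitor can), back into their open white housings: the large board in the large housing, the medium in the medium, the small in the small. Lay each one flat on the bosses inside, with its white terminal row at the end where the housing has its cable spout, and set it down rather than dropping it. Leave the two stripped boards, the solder reel and the flux tin where they are.

Things in the scene. Friction and masses are not known exactly. Their poses are not given: they have to be found in the camera images.
- board_large: Large repaired board: green, 104 x 68 x 2 mm, about 0.3 kg, lying flat, white terminals along one short end. Tall part, to grip it by: a dark grey laminated transformer 44 mm long (x), 34 mm wide (y), top 44 mm above the board's underside; other parts stay under 13 mm. Origin: on the underside below the tall part's centre, 12 mm from the board's middle, away from the terminals. +x points to the terminal end.
- board_medium: Medium repaired board: green, 82 x 56 x 2 mm, about 0.15 kg, lying flat, white terminals along one short end. Tall part, to grip it by: a finned aluminium heat sink 40 mm long (x), 30 mm wide (y), top 44 mm above the board's underside; other parts stay under 13 mm. Origin: on the underside below the tall part's centre, 12 mm from the board's middle, away from the terminals. +x points to the terminal end.
- board_small: Small repaired board: green, 60 x 46 x 2 mm, about 0.09 kg, lying flat, white terminals along one short end. Tall part, to grip it by: a dark upright capacitor can, 28 mm diameter, top 44 mm above the board's underside; other parts stay under 13 mm. Origin: on the underside below the tall part's centre, 12 mm from the board's middle, away from the terminals. +x points to the terminal end.
- housing_large: Large housing: open white plastic shell fixed to the bench, inside 120 x 84 mm, walls 2.5 mm thick, 18 mm high; one short end has a 30 mm gap and a 12 mm cable spout outside it. Origin: underside, 12 mm from the shell's middle, away from the spout; +x points to the spout. A fitted board rests on 4 bosses, its origin 7 mm above this one, +x the same way; 8 mm play all round.
- housing_medium: Medium housing: open white plastic shell fixed to the bench, inside 98 x 72 mm, walls 2.5 mm thick, 18 mm high; one short end has a 30 mm gap and a 12 mm cable spout outside it. Origin: underside, 12 mm from the shell's middle, away from the spout; +x points to the spout. A fitted board rests on 4 bosses, its origin 7 mm above this one, +x the same way; 8 mm play all round.
- housing_small: Small housing: open white plastic shell fixed to the bench, inside 76 x 62 mm, walls 2.5 mm thick, 18 mm high; one short end has a 30 mm gap and a 12 mm cable spout outside it. Origin: underside, 12 mm from the shell's middle, away from the spout; +x points to the spout. A fitted board rests on 4 bosses, its origin 7 mm above this one, +x the same way; 8 mm play all round.
- stripped_a: Stripped board to be left alone: bare green board 84 x 52 mm, 2 mm thick, only flat remnants under 4 mm high, no tall part and no terminals. Origin at the centre of its underside.
- stripped_b: Second stripped board to be left alone: bare green board 66 x 48 mm, 2 mm thick, as the other. Origin at the centre of its underside.
- reel: Solder reel to be left alone, standing on its flange: black flanges of 44 mm diameter, 34 mm high. Origin at the centre of its underside.
- tin: Flux tin to be left alone: round bright tin of 43 mm diameter, 19 mm high. Origin at the centre of its underside.
Mind the look-alikes: they are no part of the job. Leave any blue or purple look-alike of the board_small alone.

How it is judged (in metres and radians):
At the end, for the whole second after the job is handed in: Each board lies in the housing of its own size: within 12 mm of its fitted place in x and y and 3 mm in height, level within 0.06 rad, along the housing within 0.35 rad with the terminals at the spout end, released and at rest (x of board_large in the frame of housing_large between -0.012 and 0.012 m and y of board_large in the frame of housing_large between -0.012 and 0.012 m and z of board_large in the frame of housing_large between 0.004 and 0.01 m and angle between each of board_large, board_medium, board_small's own z axis and vertical below 0.06 rad and angle between the x axis of board_large and the x axis of housing_large, either way round below 0.35 rad and linear speed of each of board_large, board_medium, board_small below 0.02 m/s and angular speed of each of board_large, board_medium, board_small below 0.2 rad/s and contact force between the fingers and board_large below 0.1 N and x of board_medium in the frame of housing_medium between -0.012 and 0.012 m and y of board_medium in the frame of housing_medium between -0.012 and 0.012 m and z of board_medium in the frame of housing_medium between 0.004 and 0.01 m and angle between the x axis of board_medium and the x axis of housing_medium, either way round below 0.35 rad and contact force between the fingers and board_medium below 0.1 N and x of board_small in the frame of housing_small between -0.012 and 0.012 m and y of board_small in the frame of housing_small between -0.012 and 0.012 m and z of board_small in the frame of housing_small between 0.004 and 0.01 m and angle between the x axis of board_small and the x axis of housing_small, either way round below 0.35 rad and contact force between the fingers and board_small below 0.1 N); the robot touches nothing.
It fails at once if a board is dropped or thrown (faster than 0.6 m/s with no finger touching it, as after a fall of about 20 mm) ((linear speed of board_large above 0.6 m/s and contact force between the fingers and board_large below 0.05 N) or (linear speed of board_medium above 0.6 m/s and contact force between the fingers and board_medium below 0.05 N) or (linear speed of board_small above 0.6 m/s and contact force between the fingers and board_small below 0.05 N)).
It fails at once if a stripped board is moved more than 20 mm (distance of any of stripped_a, stripped_b from where it was at the start of the episode above 0.02 m).
It fails at once if the solder reel or the flux tin is moved more than 20 mm (distance of any of reel, tin from where it was at the start of the episode above 0.02 m).
It also fails if it takes over 93 s, if anything falls off the work surface, if the arm or the gripper's body presses on something with over 40 N, if the wrist force passes 120 N, or if a joint passes its speed limit or range.

### The arm

A 6-joint arm with a two-finger parallel gripper is mounted at the origin on the work surface. World frame = base frame: x ahead of the robot, y to its left, z up, the work surface at z = 0. Lengths are in mm, angles in rad, forces in N, time in s.
With the tool pointing down it reaches from about 300 to 775 mm from the base axis. Payload 14.6 kg.
Tool frame: the origin (TCP) lies midway between the tips of the shut fingers; the grasp point (between the pads) lies 19 mm behind it; z points along the fingers, y is the direction in which the jaws open and shut (so a half turn about z gives the same grasp; the last joint's range is limited). The gripper opens to 94 mm and grips with 3 to 60 N. Pads are 16 mm wide; open, the fingers measure 119 mm over their backs; the gripper's body (75 mm by 177 mm) begins 78 mm behind the grasp point.
Start: joints at [-1.415, 0.3, 1.521, -0, 1.321, -0.067], TCP at [121.522, -536.397, 205.446] pointing down, gripper open.
Joint ranges: [-3.03, 3.03], [-0.79, 2.21], [0.23, 2.52], [-1.04, 4.18], [0, 3.07], [-2.55, 2.55]. Speed limits (rad/s): [2.22, 2.22, 2.57, 3.14, 3.14, 3.14].

### API

Orientations are given as [roll, pitch, yaw] about the fixed x, y, z axes, in that order (R = Rz(yaw) Ry(pitch) Rx(roll)).
In Python, from cell import manip gives the robot as it stands.
- The arm moves only by the tool play_rows, never from a script. Its argument "commands" is a list of rows, each an object of numbers: "x", "y", "z": the shift along the tool's x, y, z in m; "wx", "wy", "wz": the turn, a rotation vector about the tool's x, y, z in degrees; "grip": the opening, from 0 (shut) to 1 (fully open). In form: [{"x": .., "y": .., "z": .., "wx": .., "wy": .., "wz": .., "grip": ..}, ...]. A call has 1 to 20 rows; each row shifts and turns the commanded pose from where the row before left it, along the tool's axes as they then stand; what a row does not reach is not made up. A row lasts 1/8 s, in which the tool goes at most 62.5 mm and 10.7 degrees, less where a joint would pass 70% of its speed; a pose out of reach is approached as far as the arm can. A call is refused whole if a number of a shift passes 0.0625 or a number of a turn 10.7, either way. A call with a gripper value outside its range is refused whole. The fingers move at their own pace and stop on an object; "squeeze" is the grip in N (left out, the last holds). Time passes only in rows, so rows that do not move let the fingers close. It gives the time, the measured TCP pose, the force and the opening at its end, in the units of the state.
- manip.read_state(): the state, without advancing time (a new reading comes with each control period).
- manip.camera(name): name is "side" or "top"; returns (picture, depth): 384x512x3 uint8, red, green, blue; 384x512 float32, mm along the optical axis (not along the pixel's ray), 0 where there is no reading.
- manip.camera_info(name): a dict with "intrinsics" (3x3 intrinsics, pixels), "k1" (the pictures are not rectified: a ray, as slopes to the right and down, at radius r is drawn at 1 + k1 r^2 times it, then the intrinsics apply), "camera_from_world" (4x4, takes a point from world to camera coordinates). Camera axes: x right, y up, looking along -z (the intrinsics and any distortion apply to the point x, -y, -z); pixel columns grow to the right and rows downward; lengths in mm; the calibration is good to about 2 mm. A picture is of the moment at which its call begins. camera_info takes no time and is no camera call.
- manip.sign_off(): hands the job in, once; it reports no verdict.
The state is a dict: "clock": time; "joints": joint angles; "qd": joint speeds; "effort": joint torques, N m; "eef_pos": TCP position; "eef_rot": TCP orientation; "wrist_force": force on the tool from outside, world axes, zero at the start; "moment": the same for the moment, N m; "finger_gap": finger opening in mm.
Only numpy, scipy, OpenCV 4.12 (cv2) and the standard library are available. Lean on these libraries where they do the work, as an engineer would, in place of code of your own. Each camera call takes 0.05 s, during which the arm holds its last target.

## Working session

There is one attempt and no reset: what is moved stays moved. The work goes in short steps, Python scripts to look and compute and a tool call to move; the robot and the scene stay as the last step left them, time stands still between calls to the robot, and variables do not carry over. Pictures are saved under pics/ and viewed, and the job is handed in when it is done.

Besides the shell and the picture viewer there is one more tool, called after "Emit:" by a JSON object that holds its "fn" and its "kwargs", one argument or row to a line. play_rows: Moves the arm, as the interface text tells. Its arguments: {"type":"object","properties":{"commands":{"type":"array"},"squeeze":{"type":"number"}},"required":["commands"]}

```bash
mkdir -p pics; ls; cat > h.py <<'E'
import numpy as np, cv2
from cell import manip
def undist(info,u,v):
    K=np.array(info['intrinsics']);k1=info['k1']
    d=np.array([(u-K[0,2])/K[0,0],(v-K[1,2])/K[1,1]])
    s=d.copy()
    for _ in range(30): s=d/(1+k1*(s@s))
    return s
def ray(info,u,v):
    s=undist(info,u,v); T=np.array(info['camera_from_world']);R=T[:3,:3];t=T[:3,3]
    return -R.T@t, R.T@np.array([s[0],-s[1],-1.])
def onplane(info,u,v,z):
    o,d=ray(info,u,v); return o+d*(z-o[2])/d[2]
def depthpts(info,dep):
    K=np.array(info['intrinsics']);T=np.array(info['camera_from_world']);R=T[:3,:3];t=T[:3,3]
    v,u=np.mgrid[:dep.shape[0],:dep.shape[1]]
    d=np.stack([(u-K[0,2])/K[0,0],(v-K[1,2])/K[1,1]],-1);s=d.copy()
    for _ in range(30): s=d/(1+info['k1']*(s**2).sum(-1,keepdims=True))
    c=np.stack([s[...,0]*dep,-s[...,1]*dep,-dep],-1)
    return (c-t)@R
E
python3 - <<'E'
from h import *
for n in('top','side'):
    p,d=manip.camera(n);np.savez(f'{n}0.npz',p=p,d=d);i=manip.camera_info(n);print(n,i)
    cv2.imwrite(f'pics/{n}0.png',cv2.resize(p[...,::-1],(800,600),interpolation=cv2.INTER_CUBIC))
print(manip.read_state())
E
```

```text
pics
top {'intrinsics': array([[441.76343538,   0.        , 258.55954791],
       [  0.        , 441.76343538, 183.77074284],
       [  0.        ,   0.        ,   1.        ]]), 'k1': 0.04937268384608109, 'camera_from_world': array([[-2.91489630e-02, -9.99555583e-01, -6.24287875e-03,
         2.80285132e+01],
       [ 9.97314830e-01, -2.95022518e-02,  6.70279629e-02,
        -5.38085734e+02],
       [-6.71823536e-02, -4.27231995e-03,  9.97731566e-01,
        -1.43285783e+03],
       [ 0.00000000e+00,  0.00000000e+00,  0.00000000e+00,
         1.00000000e+00]])}
side {'intrinsics': array([[387.25895691,   0.        , 258.74396151],
       [  0.        , 387.25895691, 188.29717998],
       [  0.        ,   0.        ,   1.        ]]), 'k1': 0.008387552624957639, 'camera_from_world': array([[-9.99615584e-01, -2.16976558e-02, -1.72596802e-02,
         5.46811300e+02],
       [ 4.65272327e-03, -7.44980973e-01,  6.67069488e-01,
        -2.68246617e+01],
       [-2.73319775e-02,  6.66732751e-01,  7.44795544e-01,
        -1.24962358e+03],
       [ 0.00000000e+00,  0.00000000e+00,  0.00000000e+00,
         1.00000000e+00]])}
{'clock': 0.1, 'joints': array([-1.41459466e+00,  3.00385439e-01,  1.52148410e+00, -4.12373771e-06,
        1.32072010e+00, -6.66175760e-02]), 'qd': array([-2.10885557e-05,  1.51152120e-03, -3.14670381e-03, -1.54565739e-04,
        2.03301129e-03,  1.32885113e-04]), 'effort': array([ 4.27232399e-04, -5.32646406e+01, -3.53284156e+01,  7.09057529e-02,
        2.35340249e-02, -6.88115301e-05]), 'eef_pos': array([ 121.49036428, -536.18187003,  204.97435049]), 'eef_rot': array([-3.14059762e+00, -6.23816496e-05,  2.22820233e-01]), 'wrist_force': array([-0.355218  ,  0.46524532, -0.74648338]), 'moment': array([ 0.03704152, -0.00863516, -0.02167501]), 'finger_gap': 93.67653547772602}
```

View pics/top0.png

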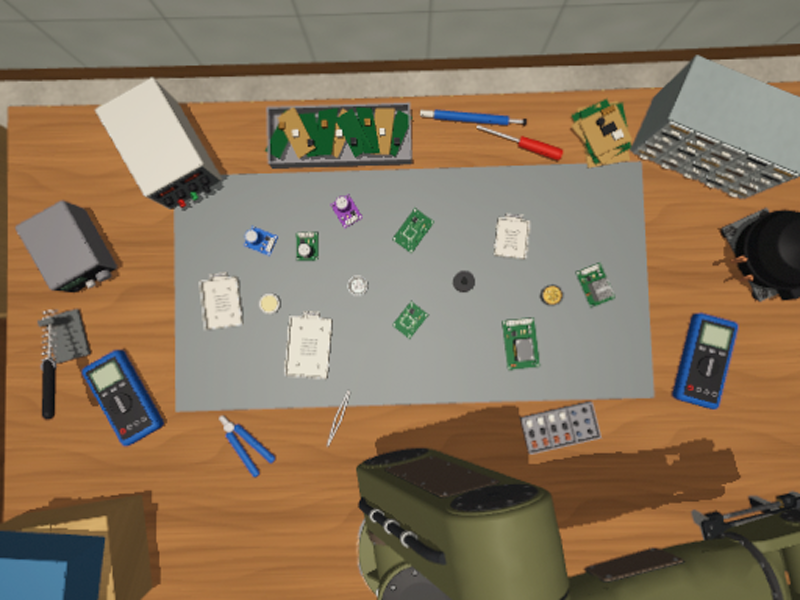

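View pics/side0.png

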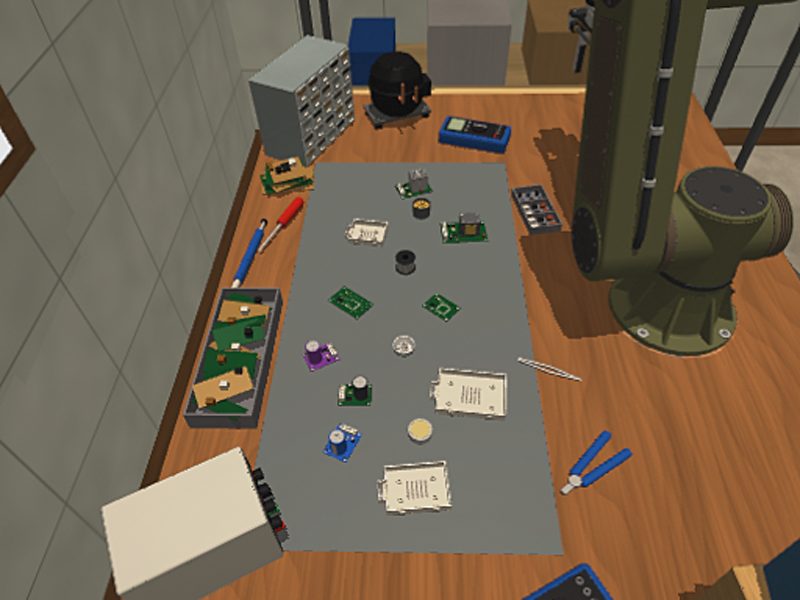

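The top view (800x600 pixels) shows:
- **Repaired boards:** large at (520,343), medium at (597,285), small green at (307,246).
- **Look-alikes of the small board:** blue (260,240) and purple (345,209).
- **Stripped boards:** (413,230) and (410,319).
- **Housings:** large (308,346), medium (221,302), small (512,237).
- **Reel and round tins:** dark reel at (464,281), yellow reel-like item at (552,295), tin-like items at (357,286) and (269,303).

Next I'll crop in close and measure.

```bash
python3 - <<'E'
from h import *
z=np.load('top0.npz');p,d=z['p'],z['d'];i=manip.camera_info('top')
def crop(u,v,r=22):
    u=int(u*.64);v=int(v*.64);c=p[v-r:v+r,u-r:u+r,::-1];return cv2.resize(c,(260,260),interpolation=cv2.INTER_NEAREST)
L=[(520,343),(597,285),(307,246),(308,346),(221,302),(512,237)]
cs=[crop(*a) for a in L]
cv2.imwrite('pics/crops.png',np.vstack([np.hstack(cs[:3]),np.hstack(cs[3:])]))
P=depthpts(i,d);np.save('P.npy',P)
hsv=cv2.cvtColor(p,cv2.COLOR_RGB2HSV)
print('mat z',P[250,130],P[120,250])
g=cv2.inRange(hsv,(50,80,30),(85,255,255));w=cv2.inRange(hsv,(0,0,205),(40,60,255))
mat=np.zeros_like(g);mat[112:255,115:412]=255
for nm,m,zz in(('green',g,2),('white',w,18)):
    m=cv2.morphologyEx(m&mat,cv2.MORPH_CLOSE,np.ones((3,3)))
    c,_=cv2.findContours(m,0,2)
    for k in c:
        if cv2.contourArea(k)<60: continue
        mm=np.zeros_like(m);cv2.drawContours(mm,[k],-1,255,-1)
        v,u=np.nonzero(mm);W=np.array([onplane(i,a,b,zz)[:2] for a,b in zip(u,v)],np.float32)
        (c0,s,a)=cv2.minAreaRect(W);print(nm,(u.mean()/.64).round(),(v.mean()/.64).round(),np.round(c0,1),np.round(s,1),round(a,1),'zmax',np.percentile(P[v,u,2],[5,50,99]).round(1))
E
```

```text
mat z [334.98759821 438.94152976   4.69703802] [754.35639762  34.68420932   3.47030108]
green 521.0 345.0 [ 410.  -229.7] [92.2 66.5] 4.6 zmax [-0.5  5.9 53.4]
green 409.0 320.0 [470.7   2.5] [46. 63.] 49.7 zmax [-1.1  3.2 13. ]
green 591.0 284.0 [ 530.4 -391.9] [72.7 54.5] 19.4 zmax [-1.6  4.2 17.4]
green 308.0 247.0 [631.9 216.6] [43.3 53.6] 88.8 zmax [-2.7  3.3 44.1]
green 412.0 230.0 [661.6  -9.4] [50.5 82.4] 53.0 zmax [-1.7  3.3 11.2]
white 308.0 345.0 [425.3 217.3] [ 88. 131.] 84.5 zmax [-1.   4.5 23.8]
white 222.0 302.0 [521.4 395.9] [104.2  68.8] 5.9 zmax [-0.9  4.5 23.2]
white 511.0 237.0 [ 639.3 -217.4] [64.6 82.1] 82.1 zmax [-0.2  5.4 24.5]
```

View pics/crops.png

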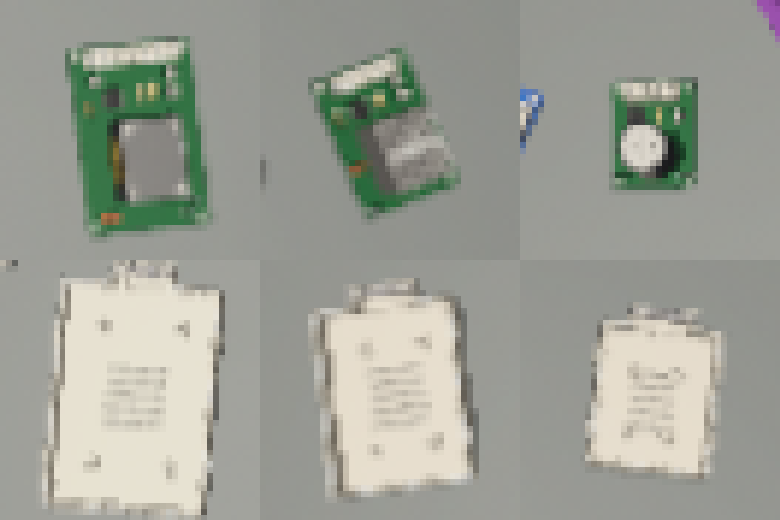

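Spouts and terminal rows all point to the top of the image, which is world +x. Green identifies the right small board, with its capacitor at (302,250). Next I'll refine with the tall-part tops in both views.

```bash
cat > meas.py <<'E'
from h import *
def boardrect(p,i,x,y,r=75,mode='board'):
    # non-mat mask around world x,y projected on z plane
    hsv=cv2.cvtColor(p,cv2.COLOR_RGB2HSV)
    lab=cv2.cvtColor(p,cv2.COLOR_RGB2LAB).astype(int)
    return hsv,lab
E
python3 - <<'E'
from h import *
z=np.load('top0.npz');p=z['p'];P=np.load('P.npy');i=manip.camera_info('top')
zs=np.load('side0.npz');ps,ds=zs['p'],zs['d'];js=manip.camera_info('side');Ps=depthpts(js,ds)
T=np.array(i['camera_from_world']);print('camtop',-T[:3,:3].T@T[:3,3])
guess={'L':(400,-231),'M':(520,-396),'S':(625,217)}
for k,(x,y) in guess.items():
    for n,Q in(('top',P),('side',Ps)):
        m=(abs(Q[...,0]-x)<32)&(abs(Q[...,1]-y)<32)&(Q[...,2]>38)&(Q[...,2]<56)
        v,u=np.nonzero(m)
        inf=i if n=='top' else js
        W=np.array([onplane(inf,a,b,44)[:2] for a,b in zip(u,v)],np.float32)
        r=cv2.minAreaRect(W)
        print(k,n,len(v),'px',(u.mean()/.64).round(1),(v.mean()/.64).round(1),'mean',W.mean(0).round(1),'rect',np.round(r[0],1),np.round(r[1],1),round(r[2],1),'z',np.median(Q[m][:,2]).round(1))
# mat-difference board masks
lab=cv2.cvtColor(p,cv2.COLOR_RGB2LAB).astype(float)
for k,(x,y),h,dims in(('L',(410,-230),2,(104,68)),('M',(530,-392),2,(82,56)),('S',(632,217),2,(60,46)),('HL',(425,217),18,0),('HM',(521,396),18,0),('HS',(639,-217),18,0)):
    near=(abs(P[...,0]-x)<80)&(abs(P[...,1]-y)<60)
    ref=np.median(lab[near&(abs(P[...,0]-x)>62)],0) if k!='HL' else np.median(lab[(abs(P[...,0]-x)<100)&(abs(P[...,1]-y)>60)&(abs(P[...,1]-y)<75)],0)
    df=np.linalg.norm((lab-ref)*[.5,1,1],axis=2)
    m=((df>16)&near).astype(np.uint8)*255
    n,l,s,c=cv2.connectedComponentsWithStats(m);b=1+np.argmax(s[1:,4]);v,u=np.nonzero(l==b)
    W=np.array([onplane(i,a,b2,h)[:2] for a,b2 in zip(u,v)],np.float32)
    r=cv2.minAreaRect(W);print(k,np.round(r[0],1),np.round(r[1],1),round(r[2],1),'ref',ref)
    # trimmed extents along angle
    a=r[2] if r[2]<45 else r[2]-90
    for aa in (a-2,a,a+2):
        t=np.deg2rad(aa);e=np.array([np.cos(t),np.sin(t)]);f=np.array([-e[1],e[0]])
        q=W@e;s2=W@f;lo,hi=np.percentile(q,[1,99]);l2,h2=np.percentile(s2,[1,99])
        print('   ',round(aa,1),'ext',round(hi-lo,1),round(h2-l2,1),'rear',round(lo,1),'ctr',((lo+hi)/2*e+(l2+h2)/2*f).round(1))
E
```

```text
camtop [ 441.19512286    6.01968891 1465.84925757]
L top 156 px 523.5 348.5 mean [ 403.9 -228.6] rect [ 403.9 -228.6] [43.7 36.1] 5.8 z 45.0
L side 95 px 469.0 218.5 mean [ 403.8 -225.5] rect [ 404.1 -224.9] [43.4 43. ] 0.1 z 43.5
M top 104 px 602.2 288.0 mean [ 523.2 -394.5] rect [ 522.1 -394.2] [39.1 34.1] 20.2 z 43.5
M side 65 px 416.9 174.4 mean [ 523.6 -389.6] rect [ 523.4 -388.6] [42.4 37.8] 22.3 z 42.9
S top 59 px 303.9 248.5 mean [623.2 217.1] rect [623.4 217. ] [25.4 25.1] 43.4 z 45.4
S side 73 px 358.9 382.8 mean [623.  220.7] rect [623.6 220.7] [25.3 27.1] 3.7 z 44.0
L [ 415.5 -228.9] [105.3  69. ] 4.8 ref [163. 126. 131.]
    2.8 ext 103.6 68.4 rear 352.0 ctr [ 415.3 -228.5]
    4.8 ext 103.5 67.5 rear 343.1 ctr [ 415.2 -228.9]
    6.8 ext 103.3 67.8 rear 333.7 ctr [ 415.3 -229. ]
M [ 533.8 -390.4] [82.9 56.4] 19.5 ref [154. 126. 131.]
    17.5 ext 81.8 55.0 rear 351.0 ctr [ 533.5 -389.7]
    19.5 ext 81.8 55.3 rear 332.3 ctr [ 533.8 -390.3]
    21.5 ext 81.7 55.6 rear 312.9 ctr [ 533.8 -390.6]
S [635.3 218.2] [46.7 60.4] 88.8 ref [165. 126. 131.]
    -3.2 ext 60.6 44.8 rear 591.6 ctr [635.1 216.6]
    -1.2 ext 59.8 43.3 rear 600.3 ctr [635.  216.5]
    0.8 ext 59.5 45.0 rear 607.7 ctr [634.6 216.6]
HL [425.1 215.8] [ 91.8 131.3] 84.7 ref [168. 126. 131.]
    -7.3 ext 122.7 89.4 rear 330.7 ctr [423.1 215.9]
    -5.3 ext 123.3 90.0 rear 339.4 ctr [423. 216.]
    -3.3 ext 123.5 89.8 rear 347.9 ctr [423.  215.6]
HM [520.4 393.8] [107.4  79.3] 5.9 ref [161. 126. 131.]
    3.9 ext 102.0 77.3 rear 495.0 ctr [520.5 393.9]
    5.9 ext 101.6 77.3 rear 507.2 ctr [520.3 393.9]
    7.9 ext 102.1 77.2 rear 518.7 ctr [520.7 393.8]
HS [ 639.4 -217.2] [69.9 81.9] 81.1 ref [158. 126. 131.]
    -10.9 ext 79.5 66.8 rear 628.7 ctr [ 638.9 -216.6]
    -8.9 ext 79.2 66.2 rear 625.3 ctr [ 639.  -216.7]
    -6.9 ext 79.8 66.1 rear 620.7 ctr [ 639.1 -216.8]
```

```bash
cat > hm.py <<'E'
from h import *
z=np.load('top0.npz');p=z['p'];P=np.load('P.npy');i=manip.camera_info('top')
lab=cv2.cvtColor(p,cv2.COLOR_RGB2LAB).astype(float)
for k,(x,y),yaw,(Lx,Ly) in(('HL',(422,217),-5.4,(125,89)),('HM',(520,395),5.9,(103,77)),('HS',(639,-218),-8.6,(81,67))):
    near=(abs(P[...,0]-x)<80)&(abs(P[...,1]-y)<60)
    df=np.linalg.norm((lab-[163,126,131])*[.5,1,1],axis=2)
    v,u=np.nonzero((df>14)&near)
    W=np.array([onplane(i,a,b2,18)[:2] for a,b2 in zip(u,v)])
    for aa in(yaw-1.5,yaw,yaw+1.5):
        t=np.deg2rad(aa);e=np.array([np.cos(t),np.sin(t)]);f=np.array([-e[1],e[0]])
        q=(W-[x,y])@e;s=(W-[x,y])@f
        ok=(abs(q)<Lx/2+12)&(abs(s)<Ly/2+8);q=q[ok];s=s[ok]
        R=[];F=[];A=[];B=[]
        for b in np.arange(-Ly/2+5,Ly/2-5,3.5):
            m=abs(s-b)<2
            if m.any():
                R.append(q[m].min())
                if abs(b)>21: F.append(q[m].max())
        for b in np.arange(-Lx/2+6,Lx/2-6,3.5):
            m=abs(q-b)<2
            if m.any(): A.append(s[m].min());B.append(s[m].max())
        g=lambda a:(np.round(np.median(a),1),np.round(np.std(a),1))
        print(k,round(aa,1),'rear',g(R),'front',g(F),'exp',Lx/2,'right',g(A),'left',g(B),'exp',Ly/2)
E
python3 hm.py
```

```text
HL -6.9 rear (np.float64(-60.9), np.float64(2.6)) front (np.float64(60.2), np.float64(1.3)) exp 62.5 right (np.float64(-45.1), np.float64(2.0)) left (np.float64(43.7), np.float64(3.0)) exp 44.5
HL -5.4 rear (np.float64(-60.9), np.float64(2.6)) front (np.float64(60.6), np.float64(1.8)) exp 62.5 right (np.float64(-45.4), np.float64(2.0)) left (np.float64(43.8), np.float64(3.2)) exp 44.5
HL -3.9 rear (np.float64(-61.0), np.float64(2.7)) front (np.float64(60.5), np.float64(2.4)) exp 62.5 right (np.float64(-45.3), np.float64(2.6)) left (np.float64(43.6), np.float64(3.6)) exp 44.5
HM 4.4 rear (np.float64(-49.9), np.float64(2.1)) front (np.float64(49.1), np.float64(3.8)) exp 51.5 right (np.float64(-39.4), np.float64(1.1)) left (np.float64(37.8), np.float64(3.3)) exp 38.5
HM 5.9 rear (np.float64(-49.9), np.float64(2.7)) front (np.float64(47.8), np.float64(2.2)) exp 51.5 right (np.float64(-39.3), np.float64(1.1)) left (np.float64(37.8), np.float64(3.7)) exp 38.5
HM 7.4 rear (np.float64(-50.0), np.float64(3.1)) front (np.float64(48.4), np.float64(3.2)) exp 51.5 right (np.float64(-39.2), np.float64(1.3)) left (np.float64(37.8), np.float64(3.8)) exp 38.5
HS -10.1 rear (np.float64(-39.1), np.float64(0.9)) front (np.float64(37.9), np.float64(1.5)) exp 40.5 right (np.float64(-30.5), np.float64(2.6)) left (np.float64(33.7), np.float64(2.0)) exp 33.5
HS -8.6 rear (np.float64(-39.2), np.float64(1.9)) front (np.float64(38.1), np.float64(1.8)) exp 40.5 right (np.float64(-30.8), np.float64(2.6)) left (np.float64(33.5), np.float64(1.8)) exp 33.5
HS -7.1 rear (np.float64(-39.0), np.float64(1.9)) front (np.float64(37.0), np.float64(2.5)) exp 40.5 right (np.float64(-30.8), np.float64(2.7)) left (np.float64(33.2), np.float64(1.9)) exp 33.5
```

```bash
cat > plan.py <<'E'
import sys
from h import *
def go(x,y,z,yawdeg):
    s=manip.read_state();p=s['eef_pos'];r=s['eef_rot'];t=np.deg2rad(yawdeg)
    D=np.array([x,y,z])-p
    print('t',round(s['clock'],2),'pos',p.round(1),'rpy',np.rad2deg(r).round(2),'gap',round(s['finger_gap'],1),'F',s['wrist_force'].round(1))
    print('wz %.1f  x %.1f y %.1f z %.1f'%((np.rad2deg(r[2])-yawdeg+180)%360-180,D[0]*np.cos(t)+D[1]*np.sin(t),D[0]*np.sin(t)-D[1]*np.cos(t),-D[2]))
go(*map(float,sys.argv[1:5]))
E
python3 plan.py 522.5 -394.3 100 19.5
```

```text
t 0.1 pos [ 121.5 -536.2  205. ] rpy [-179.94   -0.     12.77] gap 93.7 F [-0.4  0.5 -0.7]
wz -6.7  x 425.4 y 0.1 z 105.0
```

Emit:
{"fn": "play_rows", "kwargs": {
  "commands": [
    {"wz": -6.7},
    {"x": 0.025},
    {"x": 0.045},
    {"x": 0.05},
    {"x": 0.05},
    {"x": 0.05},
    {"x": 0.05},
    {"x": 0.05,"z": 0.02},
    {"x": 0.045,"z": 0.025},
    {"x": 0.035,"z": 0.03},
    {"x": 0.025,"z": 0.03},
    {},
    {},
    {}
  ],
  "squeeze": 25
}}

```text
$.commands[0]: bad value
```

```bash
python3 plan.py 522.5 -394.3 17 19.5
```

```text
t 0.1 pos [ 121.5 -536.2  205. ] rpy [-179.94   -0.     12.77] gap 93.7 F [-0.4  0.5 -0.7]
wz -6.7  x 425.4 y 0.1 z 188.0
```

The call was refused, probably because a row needs every key, so I'll send full rows.

Emit:
{"fn": "play_rows", "kwargs": {
  "commands": [
    {"x": 0,"y": 0,"z": 0,"wx": 0,"wy": 0,"wz": -6.7,"grip": 1},
    {"x": 0.025,"y": 0,"z": 0,"wx": 0,"wy": 0,"wz": 0,"grip": 1},
    {"x": 0.045,"y": 0,"z": 0,"wx": 0,"wy": 0,"wz": 0,"grip": 1},
    {"x": 0.05,"y": 0,"z": 0,"wx": 0,"wy": 0,"wz": 0,"grip": 1},
    {"x": 0.05,"y": 0,"z": 0,"wx": 0,"wy": 0,"wz": 0,"grip": 1},
    {"x": 0.05,"y": 0,"z": 0,"wx": 0,"wy": 0,"wz": 0,"grip": 1},
    {"x": 0.05,"y": 0,"z": 0,"wx": 0,"wy": 0,"wz": 0,"grip": 1},
    {"x": 0.05,"y": 0,"z": 0.02,"wx": 0,"wy": 0,"wz": 0,"grip": 1},
    {"x": 0.045,"y": 0,"z": 0.025,"wx": 0,"wy": 0,"wz": 0,"grip": 1},
    {"x": 0.035,"y": 0,"z": 0.03,"wx": 0,"wy": 0,"wz": 0,"grip": 1},
    {"x": 0.025,"y": 0,"z": 0.03,"wx": 0,"wy": 0,"wz": 0,"grip": 1},
    {"x": 0,"y": 0,"z": 0,"wx": 0,"wy": 0,"wz": 0,"grip": 1},
    {"x": 0,"y": 0,"z": 0,"wx": 0,"wy": 0,"wz": 0,"grip": 1}
  ],
  "squeeze": 25
}}

```text
clock: 1.72
eef_pos: [521.9, -395.3, 101.2]
eef_rot: [3.141, -0.0, 0.34]
wrist_force: [0.8, 0.4, 0.3]
finger_gap: 93.8
```

```bash
python3 plan.py 522.5 -394.3 17 19.5
```

```text
t 1.73 pos [ 521.9 -395.3  101.2] rpy [ 1.7997e+02 -1.0000e-02  1.9450e+01] gap 93.8 F [0.8 0.4 0.3]
wz -0.0  x 0.9 y -0.7 z 84.2
```

Emit:
{"fn": "play_rows", "kwargs": {
  "commands": [
    {"x": 0.001,"y": -0.001,"z": 0.02,"wx": 0,"wy": 0,"wz": 0,"grip": 1},
    {"x": 0,"y": 0,"z": 0.025,"wx": 0,"wy": 0,"wz": 0,"grip": 1},
    {"x": 0,"y": 0,"z": 0.02,"wx": 0,"wy": 0,"wz": 0,"grip": 1},
    {"x": 0,"y": 0,"z": 0.012,"wx": 0,"wy": 0,"wz": 0,"grip": 1},
    {"x": 0,"y": 0,"z": 0.007,"wx": 0,"wy": 0,"wz": 0,"grip": 1},
    {"x": 0,"y": 0,"z": 0,"wx": 0,"wy": 0,"wz": 0,"grip": 1},
    {"x": 0,"y": 0,"z": 0,"wx": 0,"wy": 0,"wz": 0,"grip": 1}
  ]
}}

```text
clock: 2.6
eef_pos: [523.1, -393.7, 17.1]
eef_rot: [3.141, -0.001, 0.34]
wrist_force: [0.5, -0.3, -0.7]
finger_gap: 94.1
```

```bash
python3 - <<'E'
from h import *
s=manip.read_state();print(s['eef_pos'],s['finger_gap'])
out=[]
for n in('side','top'):
    p,d=manip.camera(n);i=manip.camera_info(n)
    q=np.array(i['camera_from_world'])@[522,-394,40,1];K=i['intrinsics'];u=int(K[0,2]-K[0,0]*q[0]/q[2]);v=int(K[1,2]+K[1,1]*q[1]/q[2])
    c=p[max(v-45,0):v+45,u-45:u+45,::-1];out.append(cv2.resize(c,(400,400),interpolation=cv2.INTER_CUBIC))
cv2.imwrite('pics/m1.png',np.hstack(out))
E
```

```text
[ 523.13481209 -393.7207515    17.13330118] 94.1217128041787
```

View pics/m1.png

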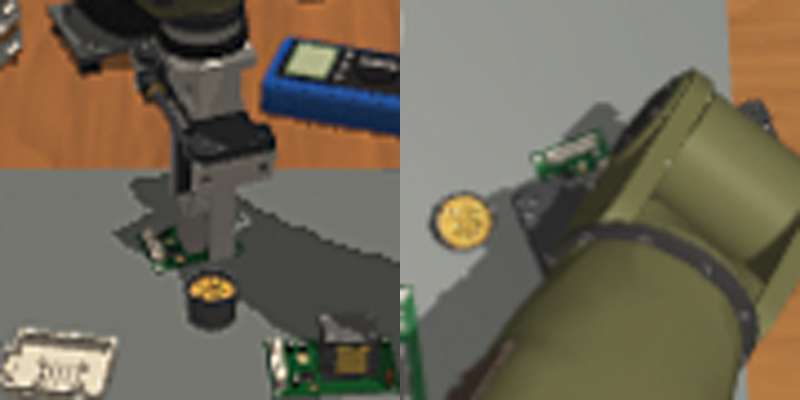

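The fingers straddle the heat sink and clear the reel with its gold spool, at (212,290) in the crop. Now closing the jaws.

Emit:
{"fn": "play_rows", "kwargs": {
  "commands": [
    {"x": 0,"y": 0,"z": 0,"wx": 0,"wy": 0,"wz": 0,"grip": 0.5},
    {"x": 0,"y": 0,"z": 0,"wx": 0,"wy": 0,"wz": 0,"grip": 0.3},
    {"x": 0,"y": 0,"z": 0,"wx": 0,"wy": 0,"wz": 0,"grip": 0},
    {"x": 0,"y": 0,"z": 0,"wx": 0,"wy": 0,"wz": 0,"grip": 0},
    {"x": 0,"y": 0,"z": 0,"wx": 0,"wy": 0,"wz": 0,"grip": 0},
    {"x": 0,"y": 0,"z": 0,"wx": 0,"wy": 0,"wz": 0,"grip": 0},
    {"x": 0,"y": 0,"z": -0.005,"wx": 0,"wy": 0,"wz": 0,"grip": 0},
    {"x": 0,"y": 0,"z": -0.015,"wx": 0,"wy": 0,"wz": 0,"grip": 0},
    {"x": 0,"y": 0,"z": -0.025,"wx": 0,"wy": 0,"wz": 0,"grip": 0},
    {"x": 0,"y": 0,"z": -0.03,"wx": 0,"wy": 0,"wz": 0,"grip": 0},
    {"x": 0,"y": 0,"z": -0.03,"wx": 0,"wy": 0,"wz": 0,"grip": 0},
    {"x": 0,"y": 0,"z": -0.015,"wx": 0,"wy": 0,"wz": 0,"grip": 0},
    {"x": 0,"y": 0,"z": 0,"wx": 0,"wy": 0,"wz": 0,"grip": 0}
  ],
  "squeeze": 25
}}

```text
clock: 4.32
eef_pos: [523.1, -393.7, 137.5]
eef_rot: [3.14, -0.001, 0.34]
wrist_force: [-0.3, 0.4, -2.6]
finger_gap: 29.6
```

```bash
python3 plan.py 507.4 393.8 137 5.9; python3 - <<'E'
from h import *
p,d=manip.camera('side')
cv2.imwrite('pics/m2.png',cv2.resize(p[90:190,200:340,::-1],(780,560),interpolation=cv2.INTER_CUBIC))
E
```

```text
t 4.33 pos [ 523.1 -393.7  137.5] rpy [ 1.7991e+02 -5.0000e-02  1.9470e+01] gap 29.6 F [-0.3  0.4 -2.6]
wz 13.6  x 65.3 y -784.9 z 0.5
```

View pics/m2.png

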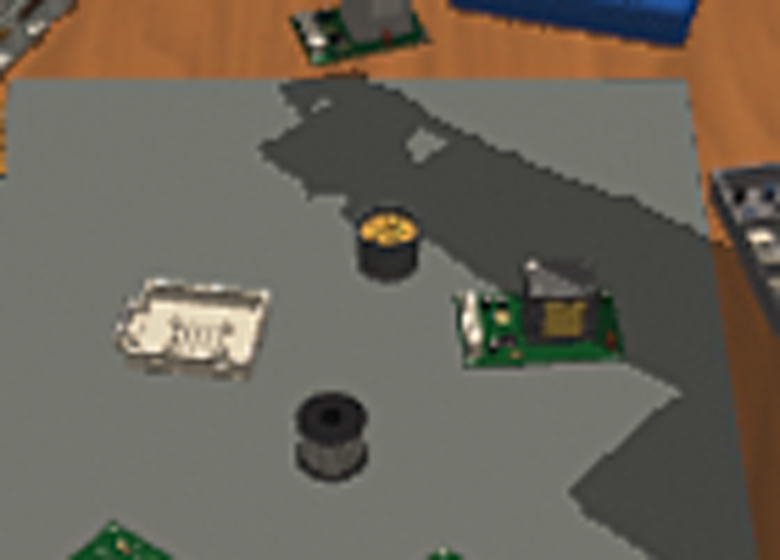

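Emit:
{"fn": "play_rows", "kwargs": {
  "commands": [
    {"x": 0,"y": 0,"z": 0,"wx": 0,"wy": 0,"wz": 6.8,"grip": 0},
    {"x": 0,"y": 0,"z": 0,"wx": 0,"wy": 0,"wz": 6.8,"grip": 0},
    {"x": 0,"y": -0.02,"z": 0,"wx": 0,"wy": 0,"wz": 0,"grip": 0},
    {"x": 0,"y": -0.04,"z": 0,"wx": 0,"wy": 0,"wz": 0,"grip": 0},
    {"x": 0.005,"y": -0.05,"z": 0,"wx": 0,"wy": 0,"wz": 0,"grip": 0},
    {"x": 0.005,"y": -0.05,"z": 0,"wx": 0,"wy": 0,"wz": 0,"grip": 0},
    {"x": 0.005,"y": -0.05,"z": 0,"wx": 0,"wy": 0,"wz": 0,"grip": 0},
    {"x": 0.005,"y": -0.05,"z": 0,"wx": 0,"wy": 0,"wz": 0,"grip": 0},
    {"x": 0.005,"y": -0.05,"z": 0,"wx": 0,"wy": 0,"wz": 0,"grip": 0},
    {"x": 0.005,"y": -0.05,"z": 0,"wx": 0,"wy": 0,"wz": 0,"grip": 0},
    {"x": 0.005,"y": -0.05,"z": 0,"wx": 0,"wy": 0,"wz": 0,"grip": 0},
    {"x": 0.005,"y": -0.05,"z": 0,"wx": 0,"wy": 0,"wz": 0,"grip": 0},
    {"x": 0.005,"y": -0.05,"z": 0,"wx": 0,"wy": 0,"wz": 0,"grip": 0},
    {"x": 0.005,"y": -0.05,"z": 0,"wx": 0,"wy": 0,"wz": 0,"grip": 0},
    {"x": 0.005,"y": -0.05,"z": 0,"wx": 0,"wy": 0,"wz": 0,"grip": 0},
    {"x": 0.005,"y": -0.05,"z": 0,"wx": 0,"wy": 0,"wz": 0,"grip": 0},
    {"x": 0.005,"y": -0.05,"z": 0,"wx": 0,"wy": 0,"wz": 0,"grip": 0},
    {"x": 0,"y": -0.04,"z": 0,"wx": 0,"wy": 0,"wz": 0,"grip": 0},
    {"x": 0,"y": -0.025,"z": 0,"wx": 0,"wy": 0,"wz": 0,"grip": 0},
    {"x": 0,"y": -0.01,"z": 0,"wx": 0,"wy": 0,"wz": 0,"grip": 0}
  ]
}}

```text
clock: 6.88
eef_pos: [506.5, 394.8, 134.8]
eef_rot: [3.141, 0.002, 0.104]
wrist_force: [0.2, -0.4, -1.8]
finger_gap: 29.9
```

```bash
python3 plan.py 507.4 393.8 24.5 5.9
```

```text
t 6.88 pos [506.5 394.8 134.8] rpy [1.7994e+02 1.2000e-01 5.9400e+00] gap 29.9 F [ 0.2 -0.4 -1.8]
wz 0.0  x 0.8 y 1.1 z 110.3
```

Emit:
{"fn": "play_rows", "kwargs": {
  "commands": [
    {"x": 0.001,"y": 0.001,"z": 0.015,"wx": 0,"wy": 0,"wz": 0,"grip": 0},
    {"x": 0,"y": 0,"z": 0.025,"wx": 0,"wy": 0,"wz": 0,"grip": 0},
    {"x": 0,"y": 0,"z": 0.025,"wx": 0,"wy": 0,"wz": 0,"grip": 0},
    {"x": 0,"y": 0,"z": 0.01,"wx": 0,"wy": 0,"wz": 0,"grip": 0},
    {"x": 0,"y": 0,"z": 0,"wx": 0,"wy": 0,"wz": 0,"grip": 0},
    {"x": 0,"y": 0,"z": 0,"wx": 0,"wy": 0,"wz": 0,"grip": 0}
  ]
}}

```text
clock: 7.62
eef_pos: [508.9, 393.1, 62.4]
eef_rot: [-3.141, -0.001, 0.102]
wrist_force: [0.2, 0.3, -1.1]
finger_gap: 29.7
```

```bash
cat > look.py <<'E'
import sys
from h import *
x,y,z=map(float,sys.argv[1:4]);out=[]
for n in sys.argv[5:] or ('side','top'):
    p,d=manip.camera(n);i=manip.camera_info(n);np.savez('last_'+n+'.npz',p=p,d=d)
    q=np.array(i['camera_from_world'])@[x,y,z,1];K=i['intrinsics'];u=int(K[0,2]-K[0,0]*q[0]/q[2]);v=int(K[1,2]+K[1,1]*q[1]/q[2])
    r=38;u=min(max(u,r),512-r);v=min(max(v,r),384-r);print(n,'crop origin',u-r,v-r,'scale',400/76)
    out.append(cv2.resize(p[v-r:v+r,u-r:u+r,::-1],(400,400),interpolation=cv2.INTER_CUBIC))
cv2.imwrite('pics/'+sys.argv[4],np.hstack(out))
E
python3 look.py 520 395 25 m3.png; python3 plan.py 507.4 393.8 24.5 5.9
```

```text
side crop origin 227 269 scale 5.2631578947368425
top crop origin 103 154 scale 5.2631578947368425
t 7.72 pos [508.8 393.3  62.4] rpy [-1.7996e+02 -8.0000e-02  5.8600e+00] gap 30.1 F [-0.4 -0.7 -0.5]
wz -0.0  x -1.3 y -0.7 z 37.9
```

View pics/m3.png

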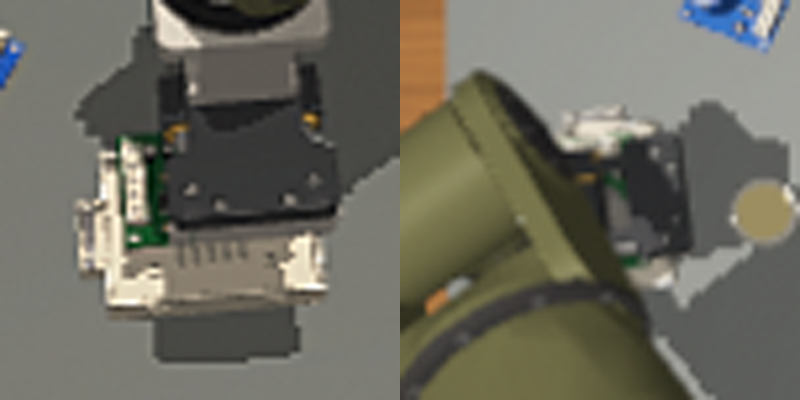

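Emit:
{"fn": "play_rows", "kwargs": {
  "commands": [
    {"x": -0.001,"y": -0.0005,"z": 0.012,"wx": 0,"wy": 0,"wz": 0,"grip": 0},
    {"x": 0,"y": 0,"z": 0.012,"wx": 0,"wy": 0,"wz": 0,"grip": 0},
    {"x": 0,"y": 0,"z": 0.007,"wx": 0,"wy": 0,"wz": 0,"grip": 0},
    {"x": 0,"y": 0,"z": 0.004,"wx": 0,"wy": 0,"wz": 0,"grip": 0},
    {"x": 0,"y": 0,"z": 0.002,"wx": 0,"wy": 0,"wz": 0,"grip": 0},
    {"x": 0,"y": 0,"z": 0,"wx": 0,"wy": 0,"wz": 0,"grip": 0},
    {"x": 0,"y": 0,"z": 0,"wx": 0,"wy": 0,"wz": 0,"grip": 0}
  ]
}}

```text
clock: 8.6
eef_pos: [507.2, 393.4, 26.3]
eef_rot: [3.141, 0.0, 0.102]
wrist_force: [-11.3, -8.5, 19.0]
finger_gap: 29.7
```

```bash
python3 plan.py 507.4 393.8 24 5.9
```

```text
t 8.6 pos [507.2 393.4  26.3] rpy [1.7998e+02 2.0000e-02 5.8700e+00] gap 29.7 F [-11.3  -8.5  19. ]
wz -0.0  x 0.3 y -0.4 z 2.3
```

```bash
python3 look.py 520 395 25 m4.png;python3 plan.py 507.4 393.8 24 5.9
```

```text
side crop origin 227 269 scale 5.2631578947368425
top crop origin 103 154 scale 5.2631578947368425
t 8.7 pos [507.2 393.4  26.3] rpy [1.7998e+02 2.0000e-02 5.8700e+00] gap 29.8 F [-11.6  -8.8  18.3]
wz -0.0  x 0.3 y -0.4 z 2.3
```

View pics/m4.png

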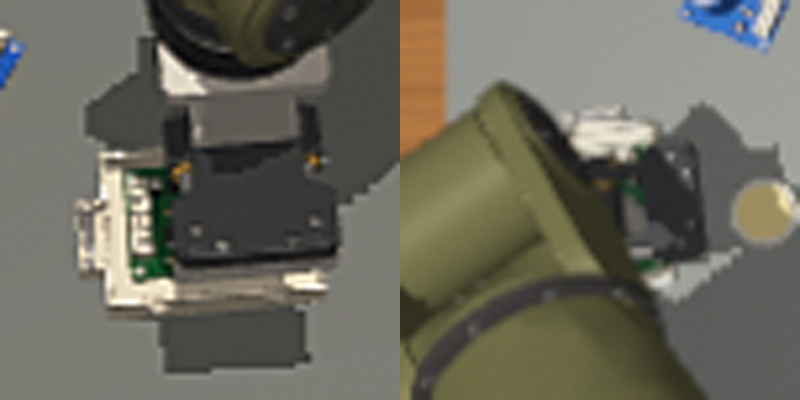

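Bosses contacted: the board sits within the walls in the side crop, terminals at (143,215). I'll ease off, release and rise.

Emit:
{"fn": "play_rows", "kwargs": {
  "commands": [
    {"x": 0,"y": 0,"z": -0.0005,"wx": 0,"wy": 0,"wz": 0,"grip": 0},
    {"x": 0,"y": 0,"z": 0,"wx": 0,"wy": 0,"wz": 0,"grip": 0.4},
    {"x": 0,"y": 0,"z": 0,"wx": 0,"wy": 0,"wz": 0,"grip": 0.6},
    {"x": 0,"y": 0,"z": 0,"wx": 0,"wy": 0,"wz": 0,"grip": 0.6},
    {"x": 0,"y": 0,"z": 0,"wx": 0,"wy": 0,"wz": 0,"grip": 0.6},
    {"x": 0,"y": 0,"z": -0.01,"wx": 0,"wy": 0,"wz": 0,"grip": 0.6},
    {"x": 0,"y": 0,"z": -0.02,"wx": 0,"wy": 0,"wz": 0,"grip": 0.6},
    {"x": 0,"y": 0,"z": -0.03,"wx": 0,"wy": 0,"wz": 0,"grip": 0.6},
    {"x": 0,"y": 0,"z": -0.03,"wx": 0,"wy": 0,"wz": 0,"grip": 0.6},
    {"x": 0,"y": 0,"z": -0.02,"wx": 0,"wy": 0,"wz": 0,"grip": 0.6},
    {"x": 0,"y": 0,"z": 0,"wx": 0,"wy": 0,"wz": 0,"grip": 0.6}
  ]
}}

```text
clock: 10.07
eef_pos: [508.0, 394.0, 137.8]
eef_rot: [-3.14, -0.004, 0.102]
wrist_force: [1.1, 0.1, -0.4]
finger_gap: 56.7
```

```bash
python3 plan.py 623.2 217.2 100 -1.2
```

```text
t 10.07 pos [508.  394.  137.8] rpy [-179.88   -0.21    5.87] gap 56.7 F [ 1.1  0.1 -0.4]
wz 7.1  x 118.8 y 174.4 z 37.8
```

Emit:
{"fn": "play_rows", "kwargs": {
  "commands": [
    {"x": 0,"y": 0,"z": 0,"wx": 0,"wy": 0,"wz": 7.1,"grip": 0.6},
    {"x": 0.015,"y": 0.02,"z": 0,"wx": 0,"wy": 0,"wz": 0,"grip": 0.6},
    {"x": 0.03,"y": 0.045,"z": 0,"wx": 0,"wy": 0,"wz": 0,"grip": 0.6},
    {"x": 0.03,"y": 0.045,"z": 0,"wx": 0,"wy": 0,"wz": 0,"grip": 0.6},
    {"x": 0.03,"y": 0.04,"z": 0.015,"wx": 0,"wy": 0,"wz": 0,"grip": 0.6},
    {"x": 0.014,"y": 0.0245,"z": 0.023,"wx": 0,"wy": 0,"wz": 0,"grip": 0.6},
    {"x": 0,"y": 0,"z": 0,"wx": 0,"wy": 0,"wz": 0,"grip": 0.6},
    {"x": 0,"y": 0,"z": 0,"wx": 0,"wy": 0,"wz": 0,"grip": 0.6}
  ]
}}

```text
clock: 11.08
eef_pos: [622.3, 217.3, 97.4]
eef_rot: [-3.141, -0.0, -0.021]
wrist_force: [0.4, -0.4, -0.3]
finger_gap: 56.4
```

```bash
python3 plan.py 623.2 217.8 17 -1.2; python3 look.py 520 395 10 m5.png
```

```text
t 11.07 pos [622.3 217.3  97.4] rpy [-1.7999e+02 -1.0000e-02 -1.2100e+00] gap 56.4 F [ 0.4 -0.4 -0.3]
wz -0.0  x 0.9 y -0.5 z 80.4
side crop origin 227 271 scale 5.2631578947368425
top crop origin 104 154 scale 5.2631578947368425
```

View pics/m5.png

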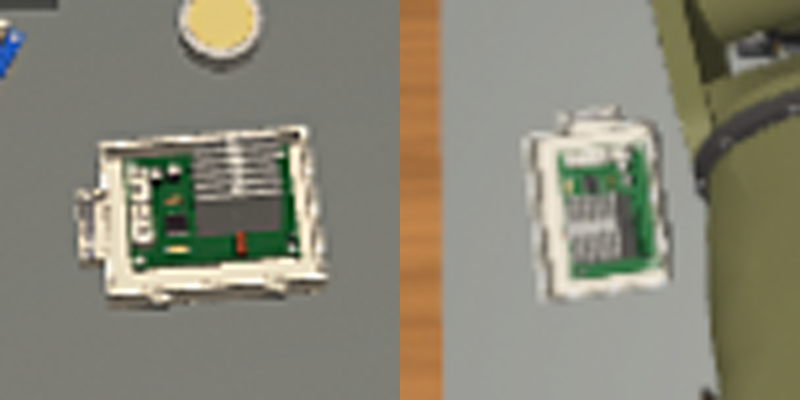

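The medium board sits inside its housing with terminals at the spout end. I'll measure its exact position later. Next, down onto the small board.

Emit:
{"fn": "play_rows", "kwargs": {
  "commands": [
    {"x": 0.001,"y": 0,"z": 0.02,"wx": 0,"wy": 0,"wz": 0,"grip": 0.6},
    {"x": 0,"y": 0,"z": 0.025,"wx": 0,"wy": 0,"wz": 0,"grip": 0.6},
    {"x": 0,"y": 0,"z": 0.018,"wx": 0,"wy": 0,"wz": 0,"grip": 0.6},
    {"x": 0,"y": 0,"z": 0.011,"wx": 0,"wy": 0,"wz": 0,"grip": 0.6},
    {"x": 0,"y": 0,"z": 0.006,"wx": 0,"wy": 0,"wz": 0,"grip": 0.6},
    {"x": 0,"y": 0,"z": 0,"wx": 0,"wy": 0,"wz": 0,"grip": 0.6},
    {"x": 0,"y": 0,"z": 0,"wx": 0,"wy": 0,"wz": 0,"grip": 0.4},
    {"x": 0,"y": 0,"z": 0,"wx": 0,"wy": 0,"wz": 0,"grip": 0},
    {"x": 0,"y": 0,"z": 0,"wx": 0,"wy": 0,"wz": 0,"grip": 0},
    {"x": 0,"y": 0,"z": 0,"wx": 0,"wy": 0,"wz": 0,"grip": 0},
    {"x": 0,"y": 0,"z": 0,"wx": 0,"wy": 0,"wz": 0,"grip": 0}
  ],
  "squeeze": 25
}}

```text
clock: 12.55
eef_pos: [623.7, 216.6, 17.3]
eef_rot: [-3.141, -0.0, -0.022]
wrist_force: [-1.1, 0.1, 4.1]
finger_gap: 27.5
```

```bash
python3 plan.py 623.2 217.8 137 -1.2; python3 look.py 630 217 20 s1.png
```

```text
t 12.55 pos [623.7 216.6  17.3] rpy [-1.7999e+02 -2.0000e-02 -1.2300e+00] gap 27.5 F [-1.1  0.1  4.1]
wz -0.0  x -0.5 y -1.2 z -119.7
side crop origin 189 210 scale 5.2631578947368425
top crop origin 157 119 scale 5.2631578947368425
```

View pics/s1.png

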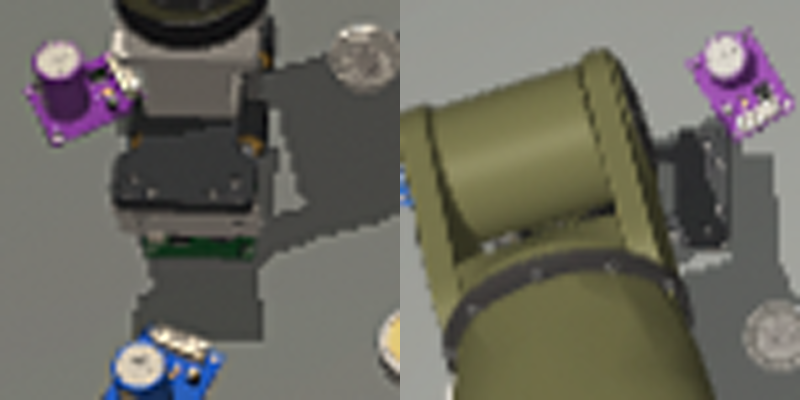

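Emit:
{"fn": "play_rows", "kwargs": {
  "commands": [
    {"x": 0,"y": 0,"z": -0.005,"wx": 0,"wy": 0,"wz": 0,"grip": 0},
    {"x": 0,"y": 0,"z": -0.015,"wx": 0,"wy": 0,"wz": 0,"grip": 0},
    {"x": 0,"y": 0,"z": -0.03,"wx": 0,"wy": 0,"wz": 0,"grip": 0},
    {"x": 0,"y": 0,"z": -0.03,"wx": 0,"wy": 0,"wz": 0,"grip": 0},
    {"x": 0,"y": 0,"z": -0.025,"wx": 0,"wy": 0,"wz": 0,"grip": 0},
    {"x": 0,"y": 0,"z": -0.015,"wx": 0,"wy": 0,"wz": 7.4,"grip": 0},
    {"x": 0,"y": 0.02,"z": 0,"wx": 0,"wy": 0,"wz": 0,"grip": 0},
    {"x": 0.005,"y": 0.035,"z": 0,"wx": 0,"wy": 0,"wz": 0,"grip": 0},
    {"x": 0.009,"y": 0.045,"z": 0,"wx": 0,"wy": 0,"wz": 0,"grip": 0},
    {"x": 0.009,"y": 0.05,"z": 0,"wx": 0,"wy": 0,"wz": 0,"grip": 0},
    {"x": 0.009,"y": 0.05,"z": 0,"wx": 0,"wy": 0,"wz": 0,"grip": 0},
    {"x": 0.009,"y": 0.05,"z": 0,"wx": 0,"wy": 0,"wz": 0,"grip": 0},
    {"x": 0.009,"y": 0.05,"z": 0,"wx": 0,"wy": 0,"wz": 0,"grip": 0},
    {"x": 0.009,"y": 0.05,"z": 0,"wx": 0,"wy": 0,"wz": 0,"grip": 0},
    {"x": 0.0085,"y": 0.04,"z": 0,"wx": 0,"wy": 0,"wz": 0,"grip": 0},
    {"x": 0,"y": 0.025,"z": 0,"wx": 0,"wy": 0,"wz": 0,"grip": 0},
    {"x": 0,"y": 0.012,"z": 0,"wx": 0,"wy": 0,"wz": 0,"grip": 0},
    {"x": 0,"y": 0,"z": 0,"wx": 0,"wy": 0,"wz": 0,"grip": 0},
    {"x": 0,"y": 0,"z": 0,"wx": 0,"wy": 0,"wz": 0,"grip": 0}
  ]
}}

```text
clock: 15.02
eef_pos: [626.3, -214.6, 137.0]
eef_rot: [-3.141, -0.0, -0.149]
wrist_force: [0.2, 0.8, -1.2]
finger_gap: 27.6
```

```bash
python3 plan.py 626.6 -216 60 -8.6
```

```text
t 15.03 pos [ 626.3 -214.6  137. ] rpy [-179.99   -0.     -8.55] gap 27.6 F [ 0.2  0.8 -1.2]
wz 0.1  x 0.5 y 1.3 z 77.0
```

Emit:
{"fn": "play_rows", "kwargs": {
  "commands": [
    {"x": 0.0005,"y": 0.0015,"z": 0.02,"wx": 0,"wy": 0,"wz": 0,"grip": 0},
    {"x": 0,"y": 0,"z": 0.025,"wx": 0,"wy": 0,"wz": 0,"grip": 0},
    {"x": 0,"y": 0,"z": 0.02,"wx": 0,"wy": 0,"wz": 0,"grip": 0},
    {"x": 0,"y": 0,"z": 0.012,"wx": 0,"wy": 0,"wz": 0,"grip": 0},
    {"x": 0,"y": 0,"z": 0,"wx": 0,"wy": 0,"wz": 0,"grip": 0},
    {"x": 0,"y": 0,"z": 0,"wx": 0,"wy": 0,"wz": 0,"grip": 0}
  ]
}}

```text
clock: 15.78
eef_pos: [626.9, -217.5, 60.8]
eef_rot: [3.141, -0.001, -0.151]
wrist_force: [-1.0, 0.8, -0.2]
finger_gap: 27.8
```

```bash
python3 plan.py 626.6 -216 25 -8.6; python3 look.py 635 -217 25 s2.png
cat > chk.py <<'E'
import sys
from h import *
def gmask(p,i,h,x,y,r):
    hsv=cv2.cvtColor(p,cv2.COLOR_RGB2HSV);g=cv2.inRange(hsv,(50,80,30),(85,255,255))
    v,u=np.nonzero(g);W=np.array([onplane(i,a,b,h)[:2] for a,b in zip(u,v)],np.float32)
    return W[(abs(W-[x,y])<r).all(1)]
x,y,yaw,lx,ly=map(float,sys.argv[1:6]) # board origin target
i=manip.camera_info('top')
p=np.load('last_top.npz')['p']
if len(sys.argv)>6: p,_=manip.camera('top'); np.savez('last_top.npz',p=p)
W=gmask(p,i,9,x+12,y,lx/2+8);t=np.deg2rad(yaw);e=np.array([np.cos(t),np.sin(t)]);f=np.array([-e[1],e[0]])
q=(W-[x,y])@e;s=(W-[x,y])@f
print('rear',np.percentile(q,[0,2]).round(1),'exp',-(lx/2-12),'right/left',np.percentile(s,[0,2,98,100]).round(1),'exp',ly/2,'rect',cv2.minAreaRect(W))
E
python3 - <<'E'
import shutil;shutil.copy('last_top.npz','x.npz')
E
python3 chk.py 507.4 393.8 5.9 82 56
```

```text
t 15.78 pos [ 626.9 -217.5   60.8] rpy [ 1.7998e+02 -7.0000e-02 -8.6300e+00] gap 27.8 F [-1.   0.8 -0.2]
wz -0.0  x -0.5 y -1.5 z 35.8
side crop origin 197 107 scale 5.2631578947368425
top crop origin 289 114 scale 5.2631578947368425
rear [-29.  -28.5] exp -29.0 right/left [-26.8 -26.3  22.2  25.3] exp 28.0 rect ((514.522705078125, 393.4667053222656), (71.97783660888672, 51.965003967285156), 6.516201496124268)
```

View pics/s2.png

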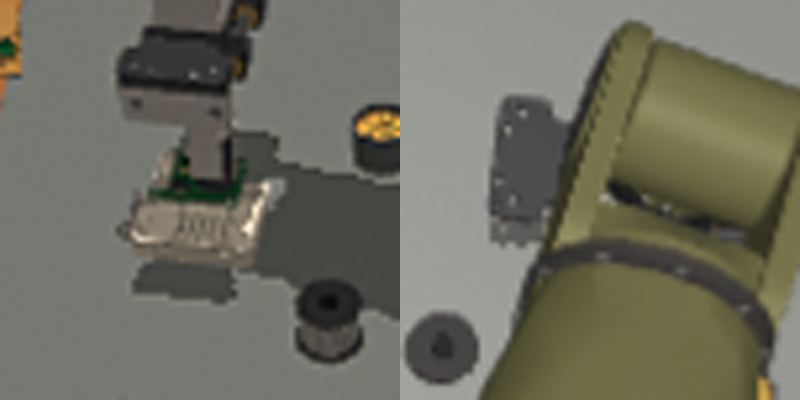

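Medium board measures within about 2 mm of its fitted place. The small board hangs over its housing, so I'll lower it.

Emit:
{"fn": "play_rows", "kwargs": {
  "commands": [
    {"x": -0.0005,"y": -0.0015,"z": 0.012,"wx": 0,"wy": 0,"wz": 0,"grip": 0},
    {"x": 0,"y": 0,"z": 0.012,"wx": 0,"wy": 0,"wz": 0,"grip": 0},
    {"x": 0,"y": 0,"z": 0.006,"wx": 0,"wy": 0,"wz": 0,"grip": 0},
    {"x": 0,"y": 0,"z": 0.003,"wx": 0,"wy": 0,"wz": 0,"grip": 0},
    {"x": 0,"y": 0,"z": 0.0015,"wx": 0,"wy": 0,"wz": 0,"grip": 0},
    {"x": 0,"y": 0,"z": 0,"wx": 0,"wy": 0,"wz": 0,"grip": 0},
    {"x": 0,"y": 0,"z": 0,"wx": 0,"wy": 0,"wz": 0,"grip": 0}
  ]
}}

```text
clock: 16.75
eef_pos: [626.3, -215.9, 25.7]
eef_rot: [3.141, -0.0, -0.151]
wrist_force: [0.1, 0.2, -1.1]
finger_gap: 27.9
```

```bash
python3 plan.py 626.6 -216 24.5 -8.6; python3 look.py 635 -217 25 s3.png
```

```text
t 16.75 pos [ 626.3 -215.9   25.7] rpy [ 1.7999e+02 -3.0000e-02 -8.6300e+00] gap 27.9 F [ 0.1  0.2 -1.1]
wz -0.0  x 0.3 y 0.1 z 1.2
side crop origin 197 107 scale 5.2631578947368425
top crop origin 289 114 scale 5.2631578947368425
```

View pics/s3.png

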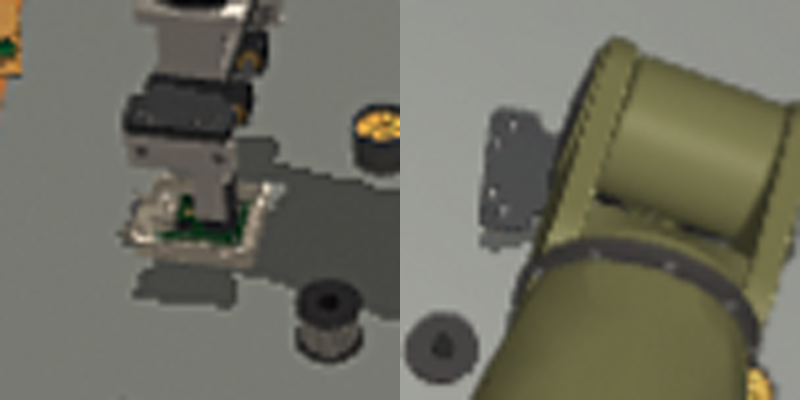

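The small board is inside its walls and not yet bearing on the bosses. Lowering the last bit.

Emit:
{"fn": "play_rows", "kwargs": {
  "commands": [
    {"x": 0,"y": 0,"z": 0.0008,"wx": 0,"wy": 0,"wz": 0,"grip": 0},
    {"x": 0,"y": 0,"z": 0.0007,"wx": 0,"wy": 0,"wz": 0,"grip": 0},
    {"x": 0,"y": 0,"z": 0,"wx": 0,"wy": 0,"wz": 0,"grip": 0}
  ]
}}

```text
clock: 17.23
eef_pos: [626.2, -215.8, 24.3]
eef_rot: [3.142, -0.0, -0.151]
wrist_force: [-2.7, 0.6, 3.4]
finger_gap: 27.8
```

Contact at 3 to 4 N. Releasing and rising, then on to the large board.

Emit:
{"fn": "play_rows", "kwargs": {
  "commands": [
    {"x": 0,"y": 0,"z": 0,"wx": 0,"wy": 0,"wz": 0,"grip": 0.4},
    {"x": 0,"y": 0,"z": 0,"wx": 0,"wy": 0,"wz": 0,"grip": 0.6},
    {"x": 0,"y": 0,"z": 0,"wx": 0,"wy": 0,"wz": 0,"grip": 0.6},
    {"x": 0,"y": 0,"z": 0,"wx": 0,"wy": 0,"wz": 0,"grip": 0.6},
    {"x": 0,"y": 0,"z": -0.01,"wx": 0,"wy": 0,"wz": 0,"grip": 0.6},
    {"x": 0,"y": 0,"z": -0.02,"wx": 0,"wy": 0,"wz": 0,"grip": 0.6},
    {"x": 0,"y": 0,"z": -0.03,"wx": 0,"wy": 0,"wz": 0,"grip": 0.6},
    {"x": 0,"y": 0,"z": -0.03,"wx": 0,"wy": 0,"wz": 0,"grip": 0.6},
    {"x": 0,"y": 0,"z": -0.02,"wx": 0,"wy": 0,"wz": 0,"grip": 0.6},
    {"x": 0,"y": 0,"z": 0,"wx": 0,"wy": 0,"wz": 0,"grip": 0.6}
  ]
}}

```text
clock: 18.48
eef_pos: [626.8, -216.0, 136.0]
eef_rot: [3.141, -0.003, -0.151]
wrist_force: [1.1, 0.1, -0.4]
finger_gap: 56.5
```

```bash
python3 plan.py 403.6 -229.5 100 4.9
```

```text
t 18.48 pos [ 626.8 -216.   136. ] rpy [179.96  -0.18  -8.63] gap 56.5 F [ 1.1  0.1 -0.4]
wz -13.5  x -223.5 y -5.6 z 36.0
```

Emit:
{"fn": "play_rows", "kwargs": {
  "commands": [
    {"x": 0,"y": 0,"z": 0,"wx": 0,"wy": 0,"wz": -6.8,"grip": 0.7},
    {"x": 0,"y": 0,"z": 0,"wx": 0,"wy": 0,"wz": -6.7,"grip": 0.7},
    {"x": -0.02,"y": -0.005,"z": 0,"wx": 0,"wy": 0,"wz": 0,"grip": 0.7},
    {"x": -0.045,"y": 0,"z": 0,"wx": 0,"wy": 0,"wz": 0,"grip": 0.7},
    {"x": -0.05,"y": 0,"z": 0,"wx": 0,"wy": 0,"wz": 0,"grip": 0.7},
    {"x": -0.05,"y": 0,"z": 0,"wx": 0,"wy": 0,"wz": 0,"grip": 0.7},
    {"x": -0.038,"y": 0,"z": 0.015,"wx": 0,"wy": 0,"wz": 0,"grip": 0.7},
    {"x": -0.02,"y": 0,"z": 0.02,"wx": 0,"wy": 0,"wz": 0,"grip": 0.7},
    {"x": 0,"y": 0,"z": 0,"wx": 0,"wy": 0,"wz": 0,"grip": 0.7},
    {"x": 0,"y": 0,"z": 0,"wx": 0,"wy": 0,"wz": 0,"grip": 0.7}
  ]
}}

```text
clock: 19.73
eef_pos: [404.4, -229.8, 99.3]
eef_rot: [3.141, -0.0, 0.085]
wrist_force: [-1.2, -0.2, 0.9]
finger_gap: 65.8
```

```bash
python3 plan.py 403.6 -229 17 4.9; python3 look.py 639 -217 10 s4.png; python3 chk.py 626.6 -216 -8.6 60 46
```

```text
t 19.73 pos [ 404.4 -229.8   99.3] rpy [ 1.7999e+02 -2.0000e-02  4.8700e+00] gap 65.8 F [-1.2 -0.2  0.9]
wz -0.0  x -0.7 y -0.9 z 82.3
side crop origin 196 110 scale 5.2631578947368425
top crop origin 288 113 scale 5.2631578947368425
rear [-17.9 -17.4] exp -18.0 right/left [-22.  -21.4  19.7  20.3] exp 23.0 rect ((634.2935180664062, -217.8936004638672), (41.83087921142578, 51.73323059082031), 82.60716247558594)
```

View pics/s4.png

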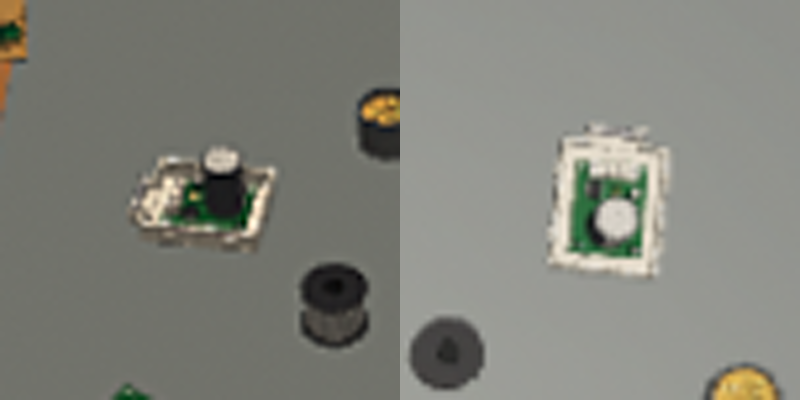

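The small board is seated: centred within about 1 to 2 mm, terminals at the spout. Now the large board.

Emit:
{"fn": "play_rows", "kwargs": {
  "commands": [
    {"x": -0.0005,"y": -0.0005,"z": 0.02,"wx": 0,"wy": 0,"wz": 0,"grip": 0.7},
    {"x": 0,"y": 0,"z": 0.025,"wx": 0,"wy": 0,"wz": 0,"grip": 0.7},
    {"x": 0,"y": 0,"z": 0.018,"wx": 0,"wy": 0,"wz": 0,"grip": 0.7},
    {"x": 0,"y": 0,"z": 0.012,"wx": 0,"wy": 0,"wz": 0,"grip": 0.7},
    {"x": 0,"y": 0,"z": 0.007,"wx": 0,"wy": 0,"wz": 0,"grip": 0.7},
    {"x": 0,"y": 0,"z": 0,"wx": 0,"wy": 0,"wz": 0,"grip": 0.7},
    {"x": 0,"y": 0,"z": 0,"wx": 0,"wy": 0,"wz": 0,"grip": 0.5},
    {"x": 0,"y": 0,"z": 0,"wx": 0,"wy": 0,"wz": 0,"grip": 0.3},
    {"x": 0,"y": 0,"z": 0,"wx": 0,"wy": 0,"wz": 0,"grip": 0},
    {"x": 0,"y": 0,"z": 0,"wx": 0,"wy": 0,"wz": 0,"grip": 0},
    {"x": 0,"y": 0,"z": 0,"wx": 0,"wy": 0,"wz": 0,"grip": 0},
    {"x": 0,"y": 0,"z": 0,"wx": 0,"wy": 0,"wz": 0,"grip": 0}
  ],
  "squeeze": 40
}}

```text
clock: 21.32
eef_pos: [403.1, -229.4, 17.1]
eef_rot: [3.141, -0.0, 0.085]
wrist_force: [-2.0, 0.3, 4.4]
finger_gap: 33.4
```

```bash
python3 plan.py 410.1 218.1 17 -5.4; python3 look.py 410 -229 20 l1.png side
```

```text
t 21.32 pos [ 403.1 -229.4   17.1] rpy [ 1.7999e+02 -1.0000e-02  4.8600e+00] gap 33.4 F [-2.   0.3  4.4]
wz 10.3  x -35.1 y -446.1 z 0.1
side crop origin 259 106 scale 5.2631578947368425
```

View pics/l1.png

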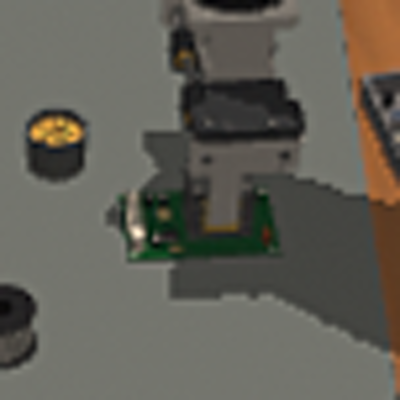

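Gripped at a 33.4 mm gap, matching the 34 mm transformer. Lifting and carrying it over.

Emit:
{"fn": "play_rows", "kwargs": {
  "commands": [
    {"x": 0,"y": 0,"z": -0.005,"wx": 0,"wy": 0,"wz": 0,"grip": 0},
    {"x": 0,"y": 0,"z": -0.015,"wx": 0,"wy": 0,"wz": 0,"grip": 0},
    {"x": 0,"y": 0,"z": -0.03,"wx": 0,"wy": 0,"wz": 0,"grip": 0},
    {"x": 0,"y": 0,"z": -0.03,"wx": 0,"wy": 0,"wz": 0,"grip": 0},
    {"x": 0,"y": 0,"z": -0.025,"wx": 0,"wy": 0,"wz": 5.2,"grip": 0},
    {"x": 0,"y": 0,"z": -0.015,"wx": 0,"wy": 0,"wz": 5.1,"grip": 0},
    {"x": 0,"y": -0.02,"z": 0,"wx": 0,"wy": 0,"wz": 0,"grip": 0},
    {"x": -0.005,"y": -0.04,"z": 0,"wx": 0,"wy": 0,"wz": 0,"grip": 0},
    {"x": -0.005,"y": -0.05,"z": 0,"wx": 0,"wy": 0,"wz": 0,"grip": 0},
    {"x": -0.005,"y": -0.05,"z": 0,"wx": 0,"wy": 0,"wz": 0,"grip": 0},
    {"x": -0.005,"y": -0.05,"z": 0,"wx": 0,"wy": 0,"wz": 0,"grip": 0},
    {"x": -0.005,"y": -0.05,"z": 0,"wx": 0,"wy": 0,"wz": 0,"grip": 0},
    {"x": -0.005,"y": -0.05,"z": 0,"wx": 0,"wy": 0,"wz": 0,"grip": 0},
    {"x": -0.005,"y": -0.05,"z": 0,"wx": 0,"wy": 0,"wz": 0,"grip": 0},
    {"x": 0,"y": -0.045,"z": 0,"wx": 0,"wy": 0,"wz": 0,"grip": 0},
    {"x": 0,"y": -0.028,"z": 0,"wx": 0,"wy": 0,"wz": 0,"grip": 0},
    {"x": 0,"y": -0.013,"z": 0,"wx": 0,"wy": 0,"wz": 0,"grip": 0},
    {"x": 0,"y": 0,"z": 0,"wx": 0,"wy": 0,"wz": 0,"grip": 0},
    {"x": 0,"y": 0,"z": 0,"wx": 0,"wy": 0,"wz": 0,"grip": 0}
  ]
}}

```text
clock: 23.75
eef_pos: [410.4, 217.1, 137.1]
eef_rot: [3.141, 0.0, -0.096]
wrist_force: [0.6, 0.1, -4.2]
finger_gap: 33.8
```

```bash
python3 plan.py 410.1 218.1 60 -5.4
```

```text
t 23.75 pos [410.4 217.1 137.1] rpy [ 1.7999e+02  1.0000e-02 -5.4800e+00] gap 33.8 F [ 0.6  0.1 -4.2]
wz -0.1  x -0.4 y -0.9 z 77.1
```

Emit:
{"fn": "play_rows", "kwargs": {
  "commands": [
    {"x": -0.0005,"y": -0.001,"z": 0.02,"wx": 0,"wy": 0,"wz": 0,"grip": 0},
    {"x": 0,"y": 0,"z": 0.025,"wx": 0,"wy": 0,"wz": 0,"grip": 0},
    {"x": 0,"y": 0,"z": 0.02,"wx": 0,"wy": 0,"wz": 0,"grip": 0},
    {"x": 0,"y": 0,"z": 0.012,"wx": 0,"wy": 0,"wz": 0,"grip": 0},
    {"x": 0,"y": 0,"z": 0,"wx": 0,"wy": 0,"wz": 0,"grip": 0},
    {"x": 0,"y": 0,"z": 0,"wx": 0,"wy": 0,"wz": 0,"grip": 0}
  ]
}}

```text
clock: 24.5
eef_pos: [410.4, 219.1, 60.7]
eef_rot: [-3.141, -0.001, -0.095]
wrist_force: [0.7, 0.3, -2.1]
finger_gap: 33.3
```

```bash
python3 plan.py 410.1 218.1 26 -5.4; python3 look.py 422 217 20 l2.png
```

```text
t 24.5 pos [410.4 219.1  60.7] rpy [-1.7997e+02 -5.0000e-02 -5.4500e+00] gap 33.3 F [ 0.7  0.3 -2.1]
wz -0.0  x -0.2 y 1.0 z 34.7
side crop origin 262 211 scale 5.2631578947368425
top crop origin 158 183 scale 5.2631578947368425
```

View pics/l2.png

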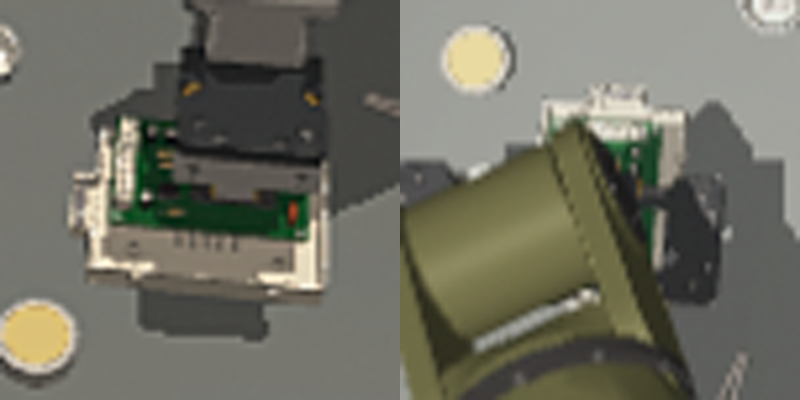

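The large board is square over its housing with terminals at the spout side (left in the side crop). Lowering it.

Emit:
{"fn": "play_rows", "kwargs": {
  "commands": [
    {"x": 0,"y": 0.001,"z": 0.012,"wx": 0,"wy": 0,"wz": 0,"grip": 0},
    {"x": 0,"y": 0,"z": 0.012,"wx": 0,"wy": 0,"wz": 0,"grip": 0},
    {"x": 0,"y": 0,"z": 0.006,"wx": 0,"wy": 0,"wz": 0,"grip": 0},
    {"x": 0,"y": 0,"z": 0.003,"wx": 0,"wy": 0,"wz": 0,"grip": 0},
    {"x": 0,"y": 0,"z": 0.001,"wx": 0,"wy": 0,"wz": 0,"grip": 0},
    {"x": 0,"y": 0,"z": 0,"wx": 0,"wy": 0,"wz": 0,"grip": 0},
    {"x": 0,"y": 0,"z": 0,"wx": 0,"wy": 0,"wz": 0,"grip": 0}
  ]
}}

```text
clock: 25.48
eef_pos: [410.0, 218.2, 26.1]
eef_rot: [-3.141, -0.0, -0.095]
wrist_force: [-0.3, -0.9, -3.6]
finger_gap: 33.7
```

Emit:
{"fn": "play_rows", "kwargs": {
  "commands": [
    {"x": 0,"y": 0,"z": 0.0008,"wx": 0,"wy": 0,"wz": 0,"grip": 0},
    {"x": 0,"y": 0,"z": 0.0007,"wx": 0,"wy": 0,"wz": 0,"grip": 0},
    {"x": 0,"y": 0,"z": 0.0004,"wx": 0,"wy": 0,"wz": 0,"grip": 0},
    {"x": 0,"y": 0,"z": 0,"wx": 0,"wy": 0,"wz": 0,"grip": 0}
  ]
}}

```text
clock: 25.98
eef_pos: [409.9, 218.1, 24.1]
eef_rot: [3.142, 0.0, -0.095]
wrist_force: [-1.4, -1.2, -0.6]
finger_gap: 33.6
```

The weight is now coming off the wrist, so the board is on its bosses. Releasing and retreating.

Emit:
{"fn": "play_rows", "kwargs": {
  "commands": [
    {"x": 0,"y": 0,"z": 0.0003,"wx": 0,"wy": 0,"wz": 0,"grip": 0},
    {"x": 0,"y": 0,"z": 0,"wx": 0,"wy": 0,"wz": 0,"grip": 0.45},
    {"x": 0,"y": 0,"z": 0,"wx": 0,"wy": 0,"wz": 0,"grip": 0.65},
    {"x": 0,"y": 0,"z": 0,"wx": 0,"wy": 0,"wz": 0,"grip": 0.65},
    {"x": 0,"y": 0,"z": 0,"wx": 0,"wy": 0,"wz": 0,"grip": 0.65},
    {"x": 0,"y": 0,"z": -0.01,"wx": 0,"wy": 0,"wz": 0,"grip": 0.65},
    {"x": 0,"y": 0,"z": -0.02,"wx": 0,"wy": 0,"wz": 0,"grip": 0.65},
    {"x": 0,"y": 0,"z": -0.03,"wx": 0,"wy": 0,"wz": 0,"grip": 0.65},
    {"x": 0,"y": 0,"z": -0.04,"wx": 0,"wy": 0,"wz": 0,"grip": 0.65},
    {"x": 0,"y": 0.02,"z": -0.04,"wx": 0,"wy": 0,"wz": 0,"grip": 0.65},
    {"x": 0,"y": 0.05,"z": -0.02,"wx": 0,"wy": 0,"wz": 0,"grip": 0.65},
    {"x": 0,"y": 0.05,"z": 0,"wx": 0,"wy": 0,"wz": 0,"grip": 0.65},
    {"x": 0,"y": 0.05,"z": 0,"wx": 0,"wy": 0,"wz": 0,"grip": 0.65},
    {"x": 0,"y": 0.05,"z": 0,"wx": 0,"wy": 0,"wz": 0,"grip": 0.65},
    {"x": 0,"y": 0.04,"z": 0,"wx": 0,"wy": 0,"wz": 0,"grip": 0.65},
    {"x": 0,"y": 0.02,"z": 0,"wx": 0,"wy": 0,"wz": 0,"grip": 0.65},
    {"x": 0,"y": 0,"z": 0,"wx": 0,"wy": 0,"wz": 0,"grip": 0.65}
  ]
}}

```text
clock: 28.1
eef_pos: [383.3, -61.4, 184.3]
eef_rot: [3.142, -0.001, -0.097]
wrist_force: [-0.1, -0.3, -0.9]
finger_gap: 61.2
```

```bash
python3 look.py 422 217 10 l3.png; python3 chk.py 410.1 218.1 -5.4 104 68;python3 chk.py 507.4 393.8 5.9 82 56;python3 chk.py 626.6 -216 -8.6 60 46
python3 - <<'E'
from h import *
for n in('top','side'):
    z=np.load(f'last_{n}.npz')
    if n=='side':cv2.imwrite('pics/end_side.png',cv2.resize(z['p'][...,::-1],(800,600)))
    Q=depthpts(manip.camera_info(n),z['d'])
    for k,(x,y) in {'L':(410,218),'M':(507,394),'S':(627,-216)}.items():
        m=(abs(Q[...,0]-x)<25)&(abs(Q[...,1]-y)<25)&(Q[...,2]>44)&(Q[...,2]<62);print(n,k,m.sum(),'tall top z (51)',np.median(Q[m][:,2]).round(1))
z=np.load('last_top.npz')['p'].astype(int);z0=np.load('top0.npz')['p'].astype(int)
for nm,(u,v) in {'sa':(413,230),'sb':(410,319),'reel':(464,281),'yel':(552,295),'tin':(357,286),'tin2':(269,303),'blue':(260,240),'purple':(345,209)}.items():
    u=int(u*.64);v=int(v*.64);a=abs(z-z0)[v-12:v+12,u-12:u+12];print(nm,a.mean().round(1),end=' ')
E
```

```text
side crop origin 262 213 scale 5.2631578947368425
top crop origin 159 183 scale 5.2631578947368425
rear [-38.4 -37.4] exp -40.0 right/left [-34.5 -33.3  31.   31.8] exp 34.0 rect ((419.3336486816406, 215.8807830810547), (66.28382873535156, 95.6320571899414), 84.61139678955078)
rear [-29.  -28.5] exp -29.0 right/left [-26.8 -26.3  22.5  25.3] exp 28.0 rect ((514.522705078125, 393.4667053222656), (71.97783660888672, 51.965003967285156), 6.516201496124268)
rear [-17.9 -17.4] exp -18.0 right/left [-22.  -21.4  19.7  20.3] exp 23.0 rect ((635.8379516601562, -218.093994140625), (41.83087921142578, 54.847984313964844), 82.60716247558594)
top L 156 tall top z (51) 51.5
top M 112 tall top z (51) 50.4
top S 60 tall top z (51) 53.1
side L 182 tall top z (51) 51.2
side M 189 tall top z (51) 49.8
side S 42 tall top z (51) 50.5
sa 1.7 sb 3.6 reel 1.9 yel 2.1 tin 2.3 tin2 2.2 blue 2.1 purple 2.1
```

View pics/l3.png

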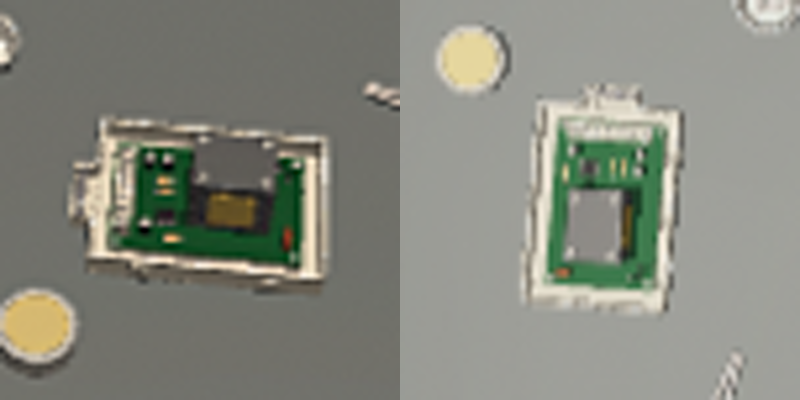

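View pics/end_side.png

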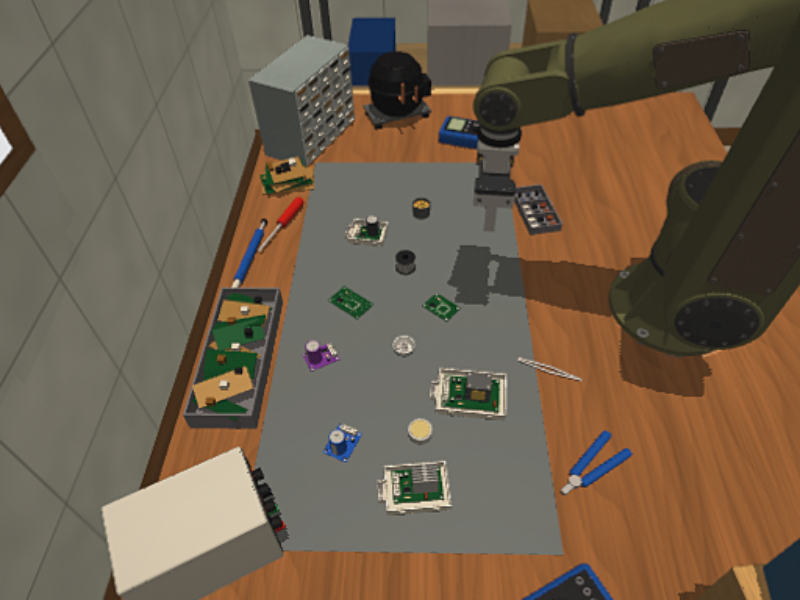

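All three boards read seated, within about 2 mm, with tall-part tops at about 51 mm (44 + 7). Nothing else has moved, so I'm handing in.

```bash
python3 -c "
from cell import manip
print(manip.read_state()['clock']);print(manip.sign_off())"
```

```text
28.2
the job is handed in; nothing more can be done
None
```

All three repaired boards are in their own housings with the terminal rows at the spout ends, and I handed the job in at 28.2 s of the 93 s allowed. Each was gripped by its tall part, lowered until it touched the bosses, and then released; the sign-off reports no verdict.

**Last checks**
- **Position:** green outlines and rear edges in the top view put each board within about 2 mm of its fitted place, and within about 2° along the housing.
- **Height:** the tall-part tops read 49.8 to 53.1 mm, against 51 mm expected. I did not measure level separately. The pictures show all three boards lying inside the walls.
- **Left alone:** the stripped boards, reels, tins and the blue and purple look-alikes show no visible change from the first picture. The arm was standing clear at the end.

**What did not quite agree**
- **Medium board:** it met its bosses about 2 mm higher than planned, with 19 N up and about 14 N sideways. I eased off and released, and it then measured in place.
- **Large board:** it sits about 1.6 mm towards the spout.
- **Small board:** its top read 53.1 mm from the top camera but 50.5 mm from the side camera, which I put down to depth noise.

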